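# Click the filter slide into its detent under the guard window

## Robot

A 6-joint arm with a two-finger parallel gripper is mounted at the origin on the work surface. World frame = base frame: x ahead of the robot, y to its left, z up, the work surface at z = 0. Lengths are in m, angles in degrees, forces in N, time in s.
With the tool pointing down it reaches from about 0.3 to 0.75 m from the base axis. Payload 8.5 kg.
Tool frame: the origin (TCP) lies on the centre line of the jaws, within the pads' length; the fingertips stand 14 mm ahead of it and the grasp point (between the pads) lies 5 mm behind it; z points along the fingers, x is the direction in which the jaws open and shut, and the axes are right-handed (so a half turn about z gives the same grasp; the last joint's range is limited). The gripper opens to 85 mm and grips with 20 to 120 N. Pads are 22 mm wide; open, the fingers measure 114 mm over their backs; the gripper's body (76 mm by 85 mm) begins 54 mm behind the grasp point. The pads swing forward as they close: fully open they stand 13 mm farther back than shut.
Start: joints at [-83.44, 21.807, 74.336, -0, 83.858, -12.336], TCP at [0.178, -0.52, 0.245] pointing down, gripper open.
Joint ranges: [-178.18, 178.18], [-50.72, 133.34], [12.68, 142.11], [-81.47, 261.47], [9.98, 163.14], [-165.26, 165.26]. Speed limits (degrees/s): [136.94, 136.94, 180, 180, 180, 180].

## Interface

Orientations are given as a 3x3 rotation matrix whose columns are the frame's x, y, z axes.
In Python, from rig import * gives the robot as it stands.
- The arm moves only by the shell command python3 -m crank 'ROWS' [FORCE]. ROWS is JSON, one flat list of numbers, 7 for each row, row after row: the turn, a rotation vector about the world's x, y, z in rad, then the shift along the world's x, y, z in m, then the opening in per cent of the stroke, from 0 (shut) to 100 (fully open). A call has 1 to 20 rows; each row shifts and turns the commanded pose from where the row before left it; what a row does not reach is not made up. A row lasts 1/10 s, in which the tool goes at most 50 mm and 8.59 degrees, less where a joint would pass 70% of its speed; a pose out of reach is approached as far as the arm can. A call is refused whole if a number of a shift passes 0.05 or a number of a turn 0.15, either way. A call with a gripper value outside its range is refused whole. The fingers move at their own pace and stop on an object; FORCE is the grip in N (left out, the last holds). Time passes only in rows, so rows that do not move let the fingers close. It gives the time, the measured TCP pose, the force and the opening at its end, in the units of the state.
- observe(): the state, without advancing time (a new reading comes with each control period).
- get_image(name): name is "scene" or "top"; returns a dict with "frame" (400x640x3 uint8, red, green, blue), "fov_y" (degrees; the focal length in pixels is half the picture's height over the tangent of half this angle, whatever the lens; pixels are square), "cx", "cy" (the principal point, pixels), "world_to_cam" (4x4, takes a point from world to camera coordinates). Camera axes: x right, y up, looking along -z (the intrinsics and any distortion apply to the point x, -y, -z); pixel columns grow to the right and rows downward; lengths in m; the calibration is good to about 2 mm. A picture is of the moment at which its call begins. There is no depth.
- close_job(): hands the job in, once; it reports no verdict.
The state is a dict: "time_s": time; "q": joint angles; "qvel": joint speeds; "joint_efforts": joint torques, N m; "position": TCP position; "tool_rot": TCP orientation; "ft_force": force on the tool from outside, world axes, zero at the start; "wrist_torque": the same for the moment, N m; "grip_width": finger opening in m.
Only numpy, scipy, OpenCV 4.12 (cv2) and the standard library are available. Lean on these libraries where they do the work, as an engineer would, in place of code of your own. Each camera call takes 0.05 s, during which the arm holds its last target. There are 200 camera calls.

## Task

Slide the clear roof window of the guard box fully open along its track. Then reach in, take the filter slide by its upright knob and push it towards the black optics housing until the sprung ball clicks into the notch in its edge, without pushing it on past the click. Finish still gripping the knob, holding the slide still at the notch; leave the window open and do not disturb the bottle, the vials or the box of wipes.

Things in the scene. Friction and masses are not known exactly. Their poses are not given: they have to be found in the camera images.
- guard_box: Clear guard box 280 (x) x 420 (y) mm, fixed to the table; place and yaw vary. Origin: centre of its foot's underside; z up. Window and filter slide move along its y axis; heights z are above the table. Fixed clear pane over its +y half (top z 152 mm) above the black optics housing; the window covers the -y half, an opening 190 (y) x 244 (x) mm between side tracks up to z 170 mm.
- window (a joint): Sliding roof window, clear pane 266 x 200 x 6 mm (top z 162 mm): 0 = shut, 0.19 m = fully open against its stop, moving along the box's +y over the fixed pane. About 2 N of friction; it stays where it is left. Starts shut or up to 25 mm ajar.
- window_grip (a point): Point in the window's upright aluminium grip fin, 12 mm below its top (z 186 mm). The fin stands in the middle of the pane: 14 mm thick along y, 60 mm long along x, top at z 198 mm, foot flange up to z 165 mm.
- filter_slide (a joint): Travel of the filter slide along the box's +y (m): 0 = drawn out, 0.10 = stop. Starts at 0 to 0.02; the notch comes at 0.045 to 0.075, set by where the detent block stands. Moving takes about 1 N; the ball pulls the slide in with up to 4 N over the last 4 mm to the notch, and about 6 N push it out again. Let go within 2 mm of the notch, it centres itself.
- knob (a point): Point in the slide's upright aluminium knob, 12 mm below its top (z 128 mm). Knob: 14 mm wide along x, 30 mm long along y, z 86 to 140 mm, best pinched across x from above; 20 mm from the -y end of the slide, a black bar 170 x 45 x 8 mm along y (z 78 to 86 mm) with two round glass filters.
- notch (a point): Middle of the notch, 9 mm wide, in the +x edge of the slide (x = 22.5 mm, z = 82 mm), 30 mm further along +y than the knob's middle. Moves with the slide.
- detent_block: Steel block 28 x 22 mm, 88 mm high, beside the rail on its +x side (box x 32 to 60 mm); its place along y varies. Holds the sprung steel ball, 12 mm diameter. Axes as the guard box's; origin at table height at box x = 0, at the ball's y: the slide is at the notch when notch and this origin have the same y in the box's frame.
- ball (a point): Point on the ball's line at the slide's edge (box x = 22.5 mm, z = 82 mm): notch meets it when the ball is in the notch. Fixed with the block.
- wash_bottle: White plastic bottle with red cap, 68 mm diameter, 170 mm high, loose; bystander. Origin: centre of its underside.
- vial0: Amber vial, 28 mm diameter, 62 mm high, loose; bystander. Origin: centre of its underside.
- vial1: Second amber vial, the same size; bystander. Origin: centre of its underside.
- wipes: Green box of wipes 110 x 120 x 85 mm, loose; bystander. Origin: centre of its underside.

How it is judged:
By the outcome, as a careful person would: the job done as asked, in the order asked, and still so for the second after the job is handed in, while the arm keeps its last pose, push and grip.
It also fails if it takes over 51 s, if anything falls off the work surface, if the arm or the gripper's body presses on something with over 40 N, if the wrist force passes 120 N, or if a joint passes its speed limit or range.

## Working session

There is one attempt and no reset: what is moved stays moved. The work goes in short steps, Python scripts to look and compute and a shell command to move; the robot and the scene stay as the last step left them, time stands still between calls to the robot, and variables do not carry over. Pictures are saved under pics/ and viewed, about 8 in all and at most 12, crops included, and the job is handed in when it is done.

```bash
mkdir -p pics; ls; python3 - <<'E'
from rig import *
import cv2,numpy as np
for n in("scene","top"):
    d=get_image(n); cv2.imwrite(f"pics/{n}0.png",d["frame"][:,:,::-1]); print(n,{k:v for k,v in d.items() if k!="frame"})
o=observe();print(o)
E
```

```text
pics
scene {'fov_y': 54.76873732735961, 'cx': 319.1903880482216, 'cy': 200.06022659060943, 'world_to_cam': array([[-1.20721094e-01,  9.92686146e-01,  7.95264098e-04,
         7.18069951e-02],
       [-7.68504555e-01, -9.39652870e-02,  6.32907002e-01,
         3.41906933e-01],
       [ 6.28352740e-01,  7.57940614e-02,  7.74227418e-01,
        -1.39326012e+00],
       [ 0.00000000e+00,  0.00000000e+00,  0.00000000e+00,
         1.00000000e+00]])}
top {'fov_y': 54.28302098280017, 'cx': 328.29954036478404, 'cy': 207.88980688672387, 'world_to_cam': array([[ 0.01956902, -0.99979326, -0.00552115,  0.00480214],
       [ 0.99225912,  0.01874362,  0.12276201, -0.54461464],
       [-0.12263314, -0.00788075,  0.99242078, -1.34907337],
       [ 0.        ,  0.        ,  0.        ,  1.        ]])}
{'time_s': 0.1, 'q': array([-8.34401400e+01,  2.18380477e+01,  7.43789606e+01, -1.15682453e-03,
        8.38572961e+01, -1.23334969e+01]), 'qvel': array([ 0.033659  , -0.05193973, -0.09183429,  0.0651289 ,  0.07219974,
        0.0272558 ]), 'joint_efforts': array([ 3.13052733e-03, -4.49224126e+01, -2.31657082e+01, -1.72883711e-04,
        3.69727495e-03,  4.74240039e-06]), 'position': array([ 0.1780802 , -0.52012067,  0.24477344]), 'tool_rot': array([[ 3.23809673e-01, -9.46122226e-01, -1.68097315e-04],
       [-9.46121387e-01, -3.23809614e-01,  1.28607130e-03],
       [-1.27121217e-03, -2.57401862e-04, -9.99999159e-01]]), 'ft_force': array([ 0.27588489,  0.33148948, -0.97700539]), 'wrist_torque': array([-0.01936576,  0.07281376, -0.00076163]), 'grip_width': 0.08537010033830877}
```

View pics/scene0.png

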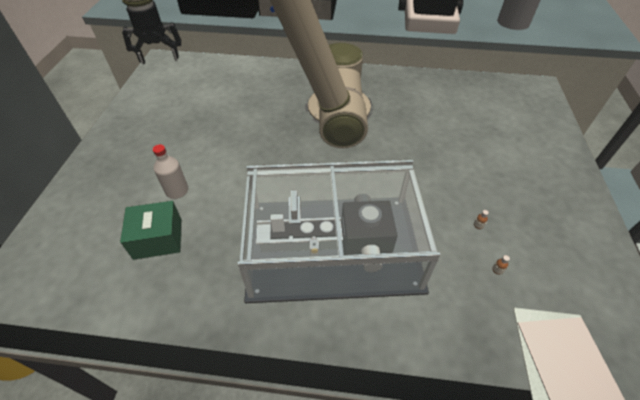

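View pics/top0.png

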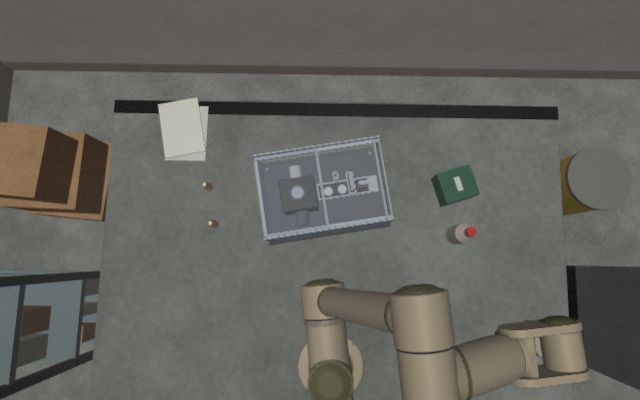

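```bash
cat > h.py <<'E'
import numpy as np,cv2
from rig import *
def cam(d):
    f=200/np.tan(np.radians(d["fov_y"]/2)); return f,d["cx"],d["cy"],d["world_to_cam"]
def ray(d,u,v):
    f,cx,cy,T=cam(d); R=T[:3,:3]; c=-R.T@T[:3,3]
    return c,R.T@np.array([(u-cx)/f,-(v-cy)/f,-1])
def onz(d,u,v,z):
    c,r=ray(d,u,v); return c+r*(z-c[2])/r[2]
def proj(d,p):
    f,cx,cy,T=cam(d); q=T[:3,:3]@p+T[:3,3]; return np.array([cx+f*q[0]/-q[2],cy-f*q[1]/-q[2]])
def tri(*obs):
    A=np.zeros((3,3));b=np.zeros(3);L=[]
    for d,u,v in obs:
        c,r=ray(d,u,v); r/=np.linalg.norm(r); M=np.eye(3)-np.outer(r,r); A+=M;b+=M@c;L.append((c,M))
    p=np.linalg.solve(A,b); return p,[np.linalg.norm(M@(p-c)) for c,M in L]
def crop(d,x,y,w,h,s,name):
    cv2.imwrite("pics/"+name,cv2.resize(d["frame"][y:y+h,x:x+w,::-1],None,fx=s,fy=s,interpolation=cv2.INTER_CUBIC))
E
python3 - <<'E'
from h import *
crop(get_image("top"),245,130,155,115,5,"t1.png"); crop(get_image("scene"),235,155,200,150,4,"s1.png")
E
```

```text
(no output)
```

View pics/t1.png

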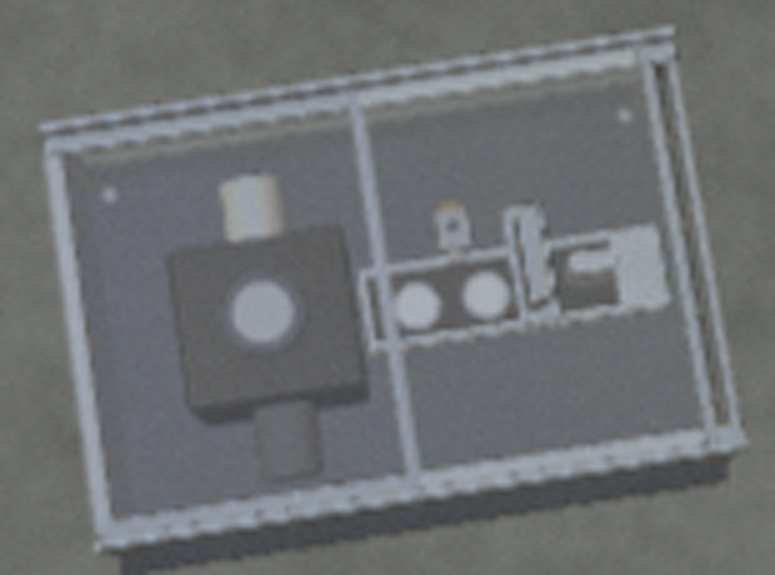

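View pics/s1.png

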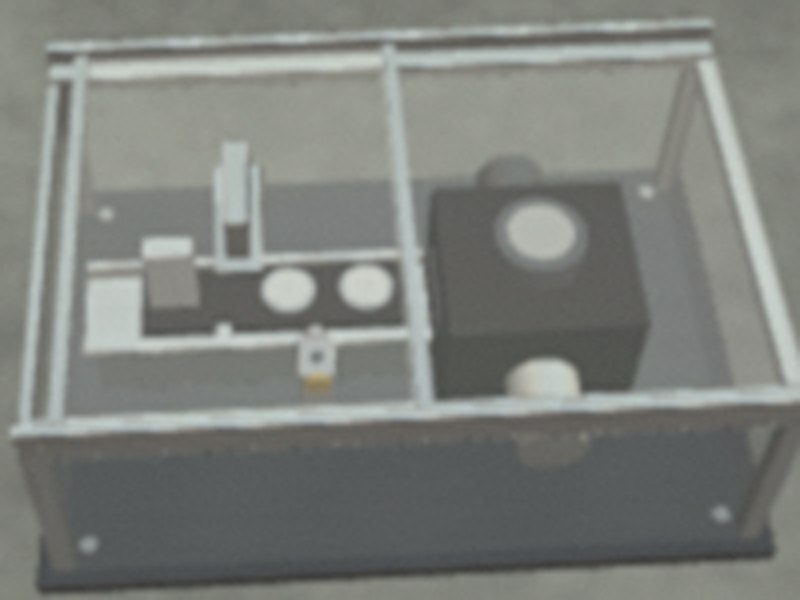

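The top view shows the box, with +y (housing side) to the left. The fin is near crop px (530,255) and the knob near (595,262). The scene view shows fin top at (235,183), knob top at (169,248), the notch as a light spot at (223,329) and the ball at (316,335).

```bash
python3 - <<'E'
from h import *
np.set_printoptions(precision=4,suppress=True)
t=get_image("top");s=get_image("scene")
T=lambda u,v:(t,(u+.5)/5+245-.5,(v+.5)/5+130-.5)
S=lambda u,v:(s,(u+.5)/4+235-.5,(v+.5)/4+155-.5)
c=[((42,126),(712,22+395-22,)),]
tc=np.array([onz(*T(*p),.17)[:2] for p in [(42,126),(675,30),(97,548),(745,442)]])
sc=np.array([onz(*S(*p),.17)[:2] for p in [(802,392),(12,430),(712,22),(48,45)]])
print("top corners +x+y,+x-y,-x+y,-x-y",tc,tc.mean(0)); print("scene",sc,sc.mean(0))
for q in(tc,sc):
    y=(q[0]-q[1]+q[2]-q[3]);x=q[0]+q[1]-q[2]-q[3]
    print("yaw y",np.degrees(np.arctan2(-y[0],y[1])),"x",np.degrees(np.arctan2(x[1],x[0])),np.linalg.norm(y)/2,np.linalg.norm(x)/2)
print("fin top scene",onz(*S(236,183),.198),"tri?",tri(S(236,147),T(515,208)),tri(S(236,222),T(545,300)))
print("knob top scene",onz(*S(169,249),.140))
print("notch",onz(*S(223,334),.084),"ball(edge)",onz(*S(316,333),.084))
print("tri ball block",tri(S(316,340),T(453,230)))
print("filters",[onz(*S(*p),.086) for p in[(288,289),(366,287)]],[onz(*T(*p),.086) for p in[(487,294),(417,305)]])
E
```

```text
top corners +x+y,+x-y,-x+y,-x-y [[ 0.6968  0.2623]
 [ 0.7684 -0.1486]
 [ 0.4239  0.2156]
 [ 0.4991 -0.194 ]] [0.5971 0.0338]
scene [[ 0.6962  0.2556]
 [ 0.7682 -0.1472]
 [ 0.4268  0.2176]
 [ 0.4976 -0.1944]] [0.5972 0.0329]
yaw y 10.147878016454186 x 9.637400095819752 0.4167170752984728 0.27494718748918545
yaw y 9.939435765994665 x 8.971604863292361 0.41362793388759744 0.2733118661747087
fin top scene [ 0.6156 -0.0548  0.198 ] tri? (array([ 0.6313, -0.0461,  0.2481]), [np.float64(0.0035244068079884), np.float64(0.00352440680798836)]) (array([ 0.594 , -0.0648,  0.1338]), [np.float64(0.003113436561794021), np.float64(0.003113436561794048)])
knob top scene [ 0.623  -0.0961  0.14  ]
notch [ 0.6413 -0.0643  0.084 ] ball(edge) [ 0.6338 -0.0088  0.084 ]
tri ball block (array([ 0.6479, -0.0067,  0.098 ]), [np.float64(0.00012001980565148822), np.float64(0.00012001980565146534)])
filters [array([ 0.6051, -0.0299,  0.086 ]), array([0.5978, 0.0175, 0.086 ])] [array([ 0.6062, -0.0308,  0.086 ]), array([0.5976, 0.0171, 0.086 ])]
```

Estimates: box centre is about (0.597, 0.033), yaw about 10°. The fin is at (0.616,-0.055) and the knob at (0.623,-0.096). The notch has about 55 mm to go to the ball. Next I move to hover over the fin.

```bash
python3 -m crank '[0,0,-0.011,0.0313,0.0332,0,100, 0,0,-0.011,0.0313,0.0332,0,100, 0,0,-0.011,0.0313,0.0332,0,100, 0,0,-0.011,0.0313,0.0332,0,100, 0,0,-0.011,0.0313,0.0332,0,100, 0,0,-0.011,0.0313,0.0332,0,100, 0,0,-0.011,0.0313,0.0332,0,100, 0,0,-0.011,0.0313,0.0332,0,100, 0,0,-0.011,0.0313,0.0332,0,100, 0,0,-0.011,0.0313,0.0332,0,100, 0,0,-0.011,0.0313,0.0332,0,100, 0,0,-0.011,0.0313,0.0332,0,100, 0,0,-0.011,0.0313,0.0332,0,100, 0,0,-0.011,0.0313,0.0332,0,100, 0,0,0,0,0,0,100, 0,0,0,0,0,0,100]'; python3 - <<'E'
from h import *
o=observe();print(o["position"],o["q"],o["tool_rot"],o["ft_force"])
crop(get_image("scene"),235,125,200,150,4,"s2.png")
E
```

```text
time_s: 1.9
position: [0.6165, -0.0549, 0.2448]
tool_rot: [[0.177, -0.984, -0.001], [-0.984, -0.177, -0.0], [-0.0, 0.001, -1.0]]
ft_force: [-1.0, -0.2, -0.8]
grip_width: 0.0856
[ 0.61645663 -0.05489155  0.24476013] [-1.60268340e+01  2.89284645e+01  6.25345548e+01 -1.46085158e-02
  8.85861678e+01  6.38020884e+01] [[ 1.76594138e-01 -9.84283348e-01 -8.95481409e-04]
 [-9.84283743e-01 -1.76594202e-01 -7.96750734e-06]
 [-1.50294540e-04  8.82814809e-04 -9.99999599e-01]] [-0.98933178 -0.23637247 -0.78898181]
```

View pics/s2.png

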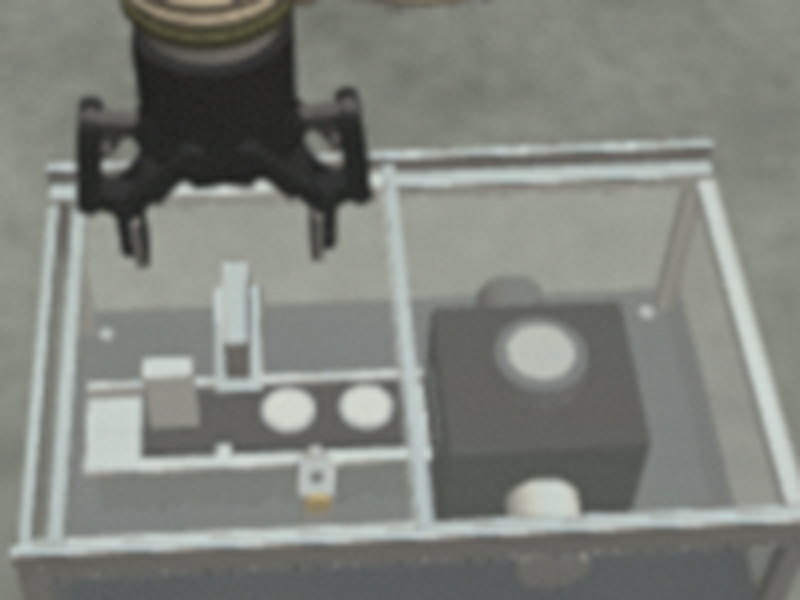

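The jaws straddle the fin: tips are at crop (140,260) and (320,255), the fin at (236,300). I'll descend and grip.

```bash
python3 -m crank '[0,0,0,0,0,-0.02,100, 0,0,0,0,0,-0.02,100, 0,0,0,0,0,-0.02,100, 0,0,0,0,0,0,0, 0,0,0,0,0,0,0, 0,0,0,0,0,0,0, 0,0,0,0,0,0,0, 0,0,0,0,0,0,0, 0,0,0,0,0,0,0, 0,0,0,0,0,0,0, 0,0,0,0,0,0,0, 0,0,0,0,0,0,0]' 40
```

```text
time_s: 3.15
position: [0.6165, -0.0556, 0.1863]
tool_rot: [[0.175, -0.985, 0.001], [-0.985, -0.175, -0.0], [0.001, -0.001, -1.0]]
ft_force: [-1.3, 0.5, 5.8]
grip_width: 0.0132
```

```bash
python3 -m crank '[0,0,0,-0.0013,0.0074,0.001,0, 0,0,0,-0.0026,0.0148,0,0, 0,0,0,-0.0026,0.0148,0,0, 0,0,0,-0.0026,0.0148,0,0, 0,0,0,-0.0026,0.0148,0,0, 0,0,0,-0.0026,0.0148,0,0, 0,0,0,0,0,0,0, 0,0,0,0,0,0,0]'
```

```text
time_s: 3.95
position: [0.602, 0.0269, 0.1863]
tool_rot: [[0.176, -0.984, 0.0], [-0.984, -0.176, 0.001], [-0.001, -0.0, -1.0]]
ft_force: [3.4, 2.0, -0.7]
grip_width: 0.0133
```

```bash
python3 -m crank '[0,0,0,-0.001,0.0148,0,0, 0,0,0,-0.0024,0.0148,0,0, 0,0,0,-0.0025,0.0148,0,0, 0,0,0,-0.0025,0.0148,0,0, 0,0,0,-0.0025,0.0148,0,0, 0,0,0,0,0,0,0, 0,0,0,0,0,0,0]'; python3 -m crank '[0,0,0,-0.0008,0.0049,0,0, 0,0,0,-0.0008,0.0049,0,0, 0,0,0,0,0,0,0]'
```

```text
time_s: 4.65
position: [0.5891, 0.1, 0.1863]
tool_rot: [[0.175, -0.985, -0.005], [-0.985, -0.175, -0.0], [-0.001, 0.005, -1.0]]
ft_force: [-9.0, 0.0, 3.9]
grip_width: 0.0133
time_s: 4.95
position: [0.5875, 0.1095, 0.1862]
tool_rot: [[0.175, -0.985, -0.005], [-0.985, -0.175, -0.001], [-0.0, 0.006, -1.0]]
ft_force: [-10.4, 0.0, 5.0]
grip_width: 0.0134
```

```bash
python3 -m crank '[0,0,0,-0.0024,0.0049,0,0, 0,0,0,-0.0005,0.0030,0,0, 0,0,0,0,0,0,0]';  python3 -m crank '[0,0,0,-0.0005,0.0030,0,0, 0,0,0,0,0,0,0]'; python3 -m crank '[0,0,0,-0.0005,0.0030,0,0, 0,0,0,0,0,0,0]'
```

```text
time_s: 5.25
position: [0.586, 0.1176, 0.1863]
tool_rot: [[0.175, -0.985, -0.002], [-0.985, -0.175, -0.0], [-0.0, 0.002, -1.0]]
ft_force: [-3.6, -1.4, 1.6]
grip_width: 0.0129
time_s: 5.45
position: [0.5856, 0.1204, 0.1863]
tool_rot: [[0.175, -0.985, -0.002], [-0.985, -0.175, -0.001], [0.0, 0.002, -1.0]]
ft_force: [-4.2, -2.1, 1.3]
grip_width: 0.0134
time_s: 5.65
position: [0.5855, 0.1205, 0.1863]
tool_rot: [[0.173, -0.985, -0.001], [-0.985, -0.173, -0.006], [0.006, 0.002, -1.0]]
ft_force: [-3.4, -16.6, 2.0]
grip_width: 0.0134
```

The window is at its stop: force jumped to -16 N and it no longer advances. It travelled 179 mm, so it started about 11 mm ajar. Release, lift, turn, and go above the knob.

```bash
python3 -m crank '[0,0,0,0,0,0,100, 0,0,0,0,0,0,100, 0,0,0,0,0,0,100, 0,0,0,0,0,0,100, 0,0,0,0,0,0,100, 0,0,0,0,0,0.03,100, 0,0,0,0,0,0.03,100, 0,0,0,0,0,0.015,100]'
python3 -m crank '[0,0,0.1428,0.00345,-0.0198,0,100, 0,0,0.1428,0.00345,-0.0198,0,100, 0,0,0.1428,0.00345,-0.0198,0,100, 0,0,0.1428,0.00345,-0.0198,0,100, 0,0,0.1428,0.00345,-0.0198,0,100, 0,0,0.1428,0.00345,-0.0198,0,100, 0,0,0.1428,0.00345,-0.0198,0,100, 0,0,0.1428,0.00345,-0.0198,0,100, 0,0,0.1428,0.00345,-0.0198,0,100, 0,0,0.1428,0.00345,-0.0198,0,100, 0,0,0.1428,0.00345,-0.0198,0,100, 0,0,0,0,0,0,100, 0,0,0,0,0,0,100]'
python3 - <<'E'
from h import *
crop(get_image("scene"),235,125,200,150,4,"s3.png")
E
```

```text
time_s: 6.45
position: [0.5861, 0.1238, 0.2641]
tool_rot: [[0.175, -0.985, 0.004], [-0.985, -0.175, 0.0], [0.0, -0.004, -1.0]]
ft_force: [-0.8, -0.3, 0.5]
grip_width: 0.0854
time_s: 7.75
position: [0.6235, -0.0941, 0.2612]
tool_rot: [[0.985, 0.172, -0.0], [0.172, -0.985, 0.0], [-0.0, -0.0, -1.0]]
ft_force: [0.1, 0.5, 0.1]
grip_width: 0.0858
```

View pics/s3.png

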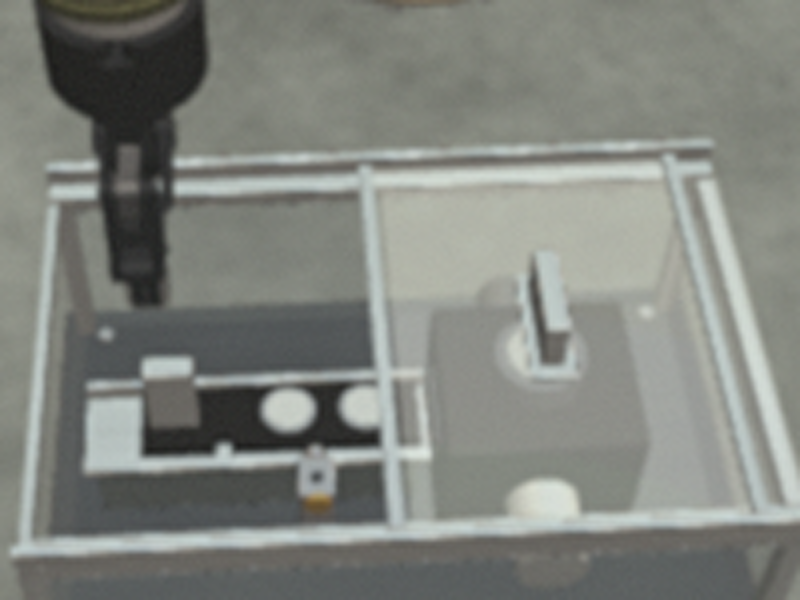

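The window fin is now over the housing, at (547,310). The opening is clear and the knob is in place at (168,390). Descend and grip.

```bash
python3 -m crank '[0,0,0,0,-0.002,-0.03,100, 0,0,0,0,0,-0.03,100, 0,0,0,0,0,-0.03,100, 0,0,0,0,0,-0.028,100, 0,0,0,0,0,-0.02,100, 0,0,0,0,0,0,100]'
python3 -m crank '[0,0,0,0,0,0,0, 0,0,0,0,0,0,0, 0,0,0,0,0,0,0, 0,0,0,0,0,0,0, 0,0,0,0,0,0,0, 0,0,0,0,0,0,0, 0,0,0,0,0,0,0, 0,0,0,0,0,0,0]' 30
python3 - <<'E'
from h import *
np.set_printoptions(precision=4,suppress=True,linewidth=200)
t=get_image("top");s=get_image("scene")
g=cv2.cvtColor(s["frame"],cv2.COLOR_RGB2GRAY)
print(g[233:252,285:325])
crop(s,255,195,100,75,8,"s4.png")
E
```

```text
time_s: 8.4
position: [0.6224, -0.0948, 0.1208]
tool_rot: [[0.985, 0.174, -0.005], [0.174, -0.985, 0.002], [-0.005, -0.003, -1.0]]
ft_force: [-0.8, 0.8, 0.1]
grip_width: 0.0857
time_s: 9.2
position: [0.6198, -0.0969, 0.1243]
tool_rot: [[0.985, 0.174, -0.009], [0.174, -0.985, -0.001], [-0.009, -0.001, -1.0]]
ft_force: [-23.5, -3.3, 13.8]
grip_width: 0.0133
[[ 44  43  45  42  39  37  39  38  44  43  43  43  45  45  42  42  43  43  52  69  79  85  82  79  72  53  43  41  44  46  44  42  45  43  45  41  42  44  41  47]
 [ 41  43  41  41  41  44  48  43  43  43  43  46  43  43  43  44  45  40  40  43  43  46  43  42  37  40  41  39  43  41  42  42  41  43  45  46  40  43  42  43]
 [ 43  40  38  51  74  89  91  79  51  40  40  40  42  43  44  42  40  39  39  36  36  37  40  37  39  36  39  51  62  61  47  37  35  36  36  35  35  35  37  36]
 [ 39  34  37  69 118 152 155 129  68  32  34  33  33  35  32  37  35  36  36  40  43  44  43  45  41  40  55  92 118 114  86  61  64  69  69  68  67  68  73  75]
 [ 43  41  48  87 149 188 192 159  89  61  64  65  65  65  70  74  75  75  74  81  91  92 
[... 1655 characters left out ...]
62 161 161 163 160 136  84  69  73  74  73  73]
 [ 74  74  72  75  75  73  74  74  73  75  76  72  76  74  76  74  74  75  75  73  77  73  74  80 103 135 147 153 155 155 154 151 142 118  81  72  72  74  74  74]
 [ 76  76  75  73  70  75  74  74  73  76  75  75  75  71  76  75  77  78  81  81  78  76  77  77  84 100 114 127 132 129 131 127 113  94  75  70  73  76  78  76]
 [ 78  76  76  77  75  75  75  72  73  77  80  73  70  71  74  79  79  83  87  85  80  78  82  82  78  79  87  97 101  97  97  99  96  84  76  72  77  80  82  82]
 [ 80  80  82  76  81  80  79  77  78  82  81  78  77  76  79  82  81  85  85  85  82  83  80  83  80  74  79  83  80  81  83  84  86  82  80  79  83  84  82  82]]
```

View pics/s4.png

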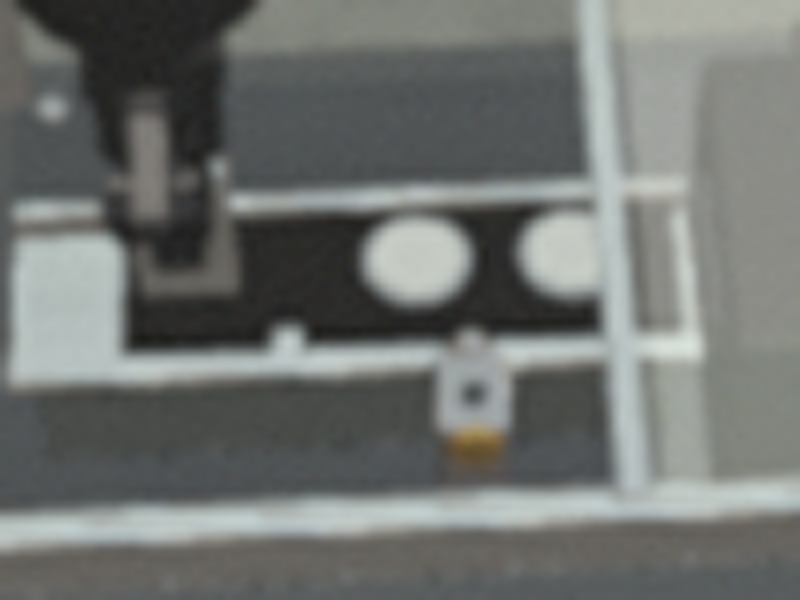

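The knob is gripped, with a side load of 23 N in -x because the grip is about 3 mm off centre. The notch spot is at full-frame px (290.5,236.5), the ball at (313.4,235.5) and the block's dot at (313.6,243.5). Next I relieve the side load and compute the travel.

```bash
python3 -m crank '[0,0,0,-0.004,-0.001,0.001,0, 0,0,0,0,0,0,0, 0,0,0,0,0,0,0]'
python3 - <<'E'
from h import *
np.set_printoptions(precision=4,suppress=True)
s=get_image("scene"); a=np.radians(10); y=np.array([-np.sin(a),np.cos(a)]);x=np.array([np.cos(a),np.sin(a)]);c=np.array([.597,.033])
for n,u,v,z in[("notch",290.5,236,.086),("notch",290.5,236.5,.082),("ball",313.35,235.5,.086),("dot",313.65,243.5,.088),("blk",313.8,247,.088)]:
    p=onz(s,u,v,z)[:2]; print(n,p,"box",(p-c)@x,(p-c)@y)
E
```

```text
time_s: 9.6
position: [0.6195, -0.0971, 0.1244]
tool_rot: [[0.985, 0.175, -0.0], [0.175, -0.985, 0.0], [-0.0, -0.0, -1.0]]
ft_force: [-0.8, 1.1, -1.3]
grip_width: 0.0134
notch [ 0.6365 -0.0647] box 0.021913651739851242 -0.10311283825252346
notch [ 0.6353 -0.0652] box 0.02066183617033437 -0.10333136324627708
ball [ 0.6284 -0.0102] box 0.023385166579861956 -0.04799059713310048
dot [ 0.6522 -0.0063] box 0.04754967632959579 -0.04831907437882873
blk [ 0.6618 -0.0047] box 0.05731233246727828 -0.04839944363101781
```

Travel needed is about 55 mm (±1). I'll go 46 mm, then use fine steps while watching force.

```bash
python3 -m crank '[0,0,0,-0.0010,0.0059,0,0, 0,0,0,-0.0017,0.0099,0,0, 0,0,0,-0.0017,0.0099,0,0, 0,0,0,-0.0017,0.0099,0,0, 0,0,0,-0.0017,0.0099,0,0, 0,0,0,0,0,0,0, 0,0,0,0,0,0,0, 0,0,0,0,0,0,0]'
python3 -m crank '[0,0,0,-0.0003,0.0020,0,0, 0,0,0,0,0,0,0, 0,0,0,0,0,0,0]'
python3 -m crank '[0,0,0,-0.0002,0.0010,0,0, 0,0,0,0,0,0,0, 0,0,0,0,0,0,0]'
python3 -m crank '[0,0,0,-0.0002,0.0010,0,0, 0,0,0,0,0,0,0, 0,0,0,0,0,0,0]'
python3 -m crank '[0,0,0,-0.0002,0.0010,0,0, 0,0,0,0,0,0,0, 0,0,0,0,0,0,0]'
```

```text
time_s: 10.45
position: [0.6113, -0.0505, 0.1243]
tool_rot: [[0.984, 0.176, -0.001], [0.176, -0.984, 0.002], [-0.001, -0.002, -1.0]]
ft_force: [-3.4, 3.4, 1.5]
grip_width: 0.0136
time_s: 10.75
position: [0.6111, -0.0496, 0.1243]
tool_rot: [[0.985, 0.175, -0.001], [0.175, -0.985, 0.0], [-0.001, -0.001, -1.0]]
ft_force: [-5.1, 0.3, 1.8]
grip_width: 0.0137
time_s: 11.05
position: [0.611, -0.0488, 0.1243]
tool_rot: [[0.985, 0.175, -0.001], [0.175, -0.985, 0.0], [-0.001, -0.0, -1.0]]
ft_force: [-5.3, -1.3, 2.3]
grip_width: 0.0134
time_s: 11.35
position: [0.6108, -0.0478, 0.1243]
tool_rot: [[0.985, 0.175, -0.001], [0.175, -0.985, 0.0], [-0.001, -0.0, -1.0]]
ft_force: [-5.1, -0.1, 2.3]
grip_width: 0.0131
time_s: 11.65
position: [0.6106, -0.0465, 0.1243]
tool_rot: [[0.985, 0.175, -0.001], [0.175, -0.985, 0.001], [-0.001, -0.001, -1.0]]
ft_force: [-5.1, 0.6, 2.2]
grip_width: 0.0137
```

```bash
python3 -m crank '[0,0,0,-0.0008,0.0009,0,0, 0,0,0,0,0,0,0, 0,0,0,0,0,0,0]'
python3 -m crank '[0,0,0,-0.0002,0.0010,0,0, 0,0,0,0,0,0,0, 0,0,0,0,0,0,0]'
python3 -m crank '[0,0,0,-0.0001,0.0007,0,0, 0,0,0,0,0,0,0, 0,0,0,0,0,0,0]'
python3 - <<'E'
from h import *
np.set_printoptions(linewidth=200)
s=get_image("scene");print(cv2.cvtColor(s["frame"],cv2.COLOR_RGB2GRAY)[233:239,300:324]);crop(s,255,195,100,75,8,"s5.png")
E
```

```text
time_s: 11.95
position: [0.6103, -0.0454, 0.1243]
tool_rot: [[0.985, 0.175, 0.001], [0.175, -0.985, 0.001], [0.001, -0.001, -1.0]]
ft_force: [-1.5, 2.9, 0.3]
grip_width: 0.0134
time_s: 12.25
position: [0.6101, -0.0444, 0.1243]
tool_rot: [[0.985, 0.175, 0.001], [0.175, -0.985, 0.001], [0.001, -0.001, -1.0]]
ft_force: [0.8, 4.0, -0.1]
grip_width: 0.0135
time_s: 12.55
position: [0.61, -0.044, 0.1244]
tool_rot: [[0.985, 0.175, 0.001], [0.175, -0.985, 0.0], [0.001, -0.0, -1.0]]
ft_force: [2.6, 3.7, -1.3]
grip_width: 0.0137
[[ 43  43  44  45  45  40  45  43  45  44  45  43  45  47  44  42  42  46  45  45  44  44  46  45]
 [ 43  42  45  44  43  44  44  41  42  46  52  66  85  87  75  53  38  41  44  44  43  43  42  44]
 [ 41  42  40  40  42  38  40  38  38  39  59  95 126 133 118  80  43  33  37  36  38  36  33  41]
 [ 34  38  38  38  38  45  45  43  45  41  57 103 145 159 154 116  71  63  66  65  68  66  69  73]
 [ 73  75  74  75  80  89  93  91  90  88  86 105 141 159 159 139 118 134 141 142 142 141 144 144]
 [144 145 144 146 149 154 155 155 155 147 136 126 132 143 146 140 148 174 187 191 192 190 189 189]]
```

View pics/s5.png

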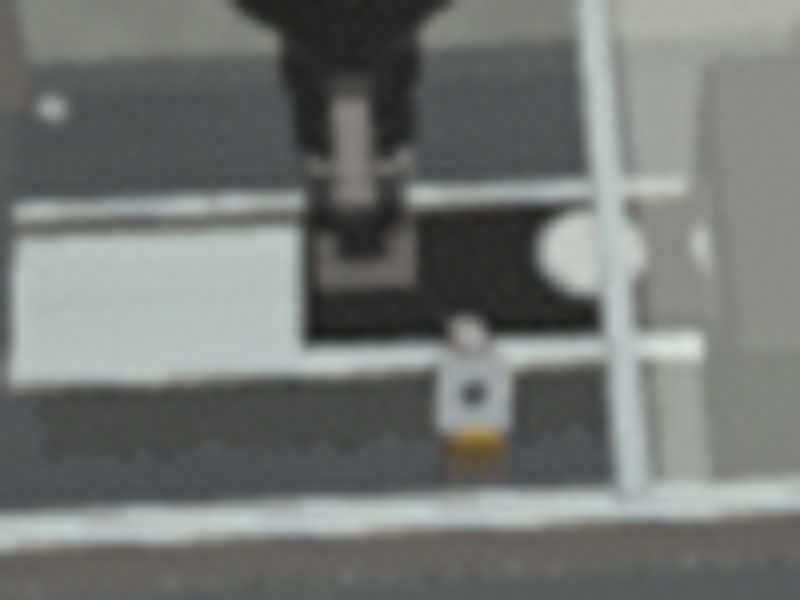

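The ball now sits in the notch region at full-frame (313,235), and there is a forward pull of about 3 N. The centre is still slightly ahead, so I continue in half-mm steps.

```bash
python3 -m crank '[0,0,0,0.0002,0.0005,0,0, 0,0,0,0,0,0,0, 0,0,0,0,0,0,0]'
python3 -m crank '[0,0,0,0,0.0005,0,0, 0,0,0,0,0,0,0, 0,0,0,0,0,0,0]'
python3 - <<'E'
from h import *
np.set_printoptions(linewidth=200)
s=get_image("scene");print(cv2.cvtColor(s["frame"],cv2.COLOR_RGB2GRAY)[233:239,300:324])
for i in range(4): get_image("scene");o=observe();print(o["position"],o["ft_force"])
E
```

```text
time_s: 12.9
position: [0.61, -0.0436, 0.1243]
tool_rot: [[0.985, 0.175, 0.0], [0.175, -0.985, 0.0], [0.0, -0.0, -1.0]]
ft_force: [2.4, 2.9, -0.5]
grip_width: 0.0138
time_s: 13.2
position: [0.6099, -0.0431, 0.1243]
tool_rot: [[0.985, 0.175, -0.0], [0.175, -0.985, 0.0], [-0.0, -0.0, -1.0]]
ft_force: [1.6, 3.8, 0.1]
grip_width: 0.0135
[[ 44  45  41  44  44  46  44  43  43  43  43  45  45  41  40  43  45  43  46  46  46  46  46  45]
 [ 42  46  42  44  45  45  44  45  44  42  45  60  79  76  75  62  43  40  42  42  43  43  43  37]
 [ 41  40  41  40  39  39  40  39  38  37  47  88 125 131 128 105  56  36  31  38  34  35  37  39]
 [ 39  36  35  38  40  44  44  44  44  43  50  99 146 161 161 134  81  61  67  67  66  67  69  74]
 [ 71  75  74  76  80  89  92  91  89  89  84 102 137 156 158 136 116 133 142 141 141 141 143 145]
 [143 144 144 146 148 154 156 155 153 147 135 124 127 138 142 134 143 174 186 191 192 190 189 190]]
[ 0.6099113  -0.04310547  0.12435257] [1.57088781 3.54926308 0.80578938]
[ 0.60992316 -0.04310839  0.12434649] [0.58515261 3.02198789 0.8297882 ]
[ 0.60992483 -0.04310536  0.12435706] [ 2.26429599  3.36504707 -0.05739519]
[ 0.60991517 -0.04308263  0.12435441] [0.94639607 1.94055141 0.71639821]
```

```bash
python3 -m crank '[0,0,0,-0.0001,0.0005,0,0, 0,0,0,0,0,0,0, 0,0,0,0,0,0,0]'
python3 - <<'E'
from h import *
f=[]
for i in range(5): get_image("scene");o=observe();f.append(o["ft_force"])
print(o["position"],np.mean(f,0))
E
python3 -m crank '[0,0,0,-0.0001,0.0005,0,0, 0,0,0,0,0,0,0, 0,0,0,0,0,0,0]'
python3 - <<'E'
from h import *
np.set_printoptions(linewidth=200)
f=[]
for i in range(5): s=get_image("scene");o=observe();f.append(o["ft_force"])
print(o["position"],np.mean(f,0))
print(cv2.cvtColor(s["frame"],cv2.COLOR_RGB2GRAY)[233:239,300:324])
E
```

```text
time_s: 13.75
position: [0.6099, -0.0429, 0.1243]
tool_rot: [[0.985, 0.175, 0.0], [0.175, -0.985, -0.0], [0.0, 0.0, -1.0]]
ft_force: [2.0, 0.7, -0.3]
grip_width: 0.0135
[ 0.60988519 -0.04284502  0.1243311 ] [1.65651638 0.28122383 0.07717548]
time_s: 14.3
position: [0.6098, -0.0426, 0.1244]
tool_rot: [[0.985, 0.175, 0.0], [0.175, -0.985, -0.001], [0.0, 0.001, -1.0]]
ft_force: [2.0, -3.7, -0.3]
grip_width: 0.0133
[ 0.60982398 -0.04245739  0.12435471] [ 1.66743937 -4.44964643 -0.86771823]
[[ 45  44  43  43  43  43  45  44  42  45  43  44  46  43  40  39  43  44  44  43  44  44  47  42]
 [ 42  43  45  42  45  43  44  43  44  43  43  61  77  80  73  62  46  41  43  43  43  42  43  41]
 [ 44  44  41  40  41  36  37  37  40  38  46  80 116 128 129 106  59  32  34  39  35  36  35  40]
 [ 39  35  38  38  39  43  42  45  43  42  50  89 136 159 160 134  81  65  65  65  65  65  71  72]
 [ 71  72  73  75  80  89  92  92  91  87  84 102 135 156 159 138 116 133 141 142 143 141 143 145]
 [144 145 142 145 148 155 156 154 154 148 134 127 127 137 142 134 145 173 185 190 190 189 190 189]]
```

The force swung from +3 through 0 to -4.5 N at about 55.1 mm of travel, so the ball is seated and agrees with the vision estimate. I back off to neutral.

```bash
python3 -m crank '[0,0,0,-0.0001,-0.0006,0,0, 0,0,0,0,0,0,0, 0,0,0,0,0,0,0]'
python3 - <<'E'
from h import *
f=[]
for i in range(5): s=get_image("scene");o=observe();f.append(o["ft_force"])
print(o["position"],np.mean(f,0),o["grip_width"]);crop(s,235,125,200,150,4,"s6.png");print(s["frame"].shape)
t=get_image("top");cv2.imwrite("pics/top6.png",t["frame"][:,:,::-1])
E
```

```text
time_s: 14.85
position: [0.6098, -0.0426, 0.1244]
tool_rot: [[0.985, 0.175, 0.0], [0.175, -0.985, 0.0], [0.0, -0.0, -1.0]]
ft_force: [3.1, -2.2, -0.9]
grip_width: 0.0133
[ 0.60979236 -0.04258006  0.12435964] [ 4.04705384 -0.92801294 -1.15874395] 0.013606636277270845
(400, 640, 3)
```

View pics/s6.png

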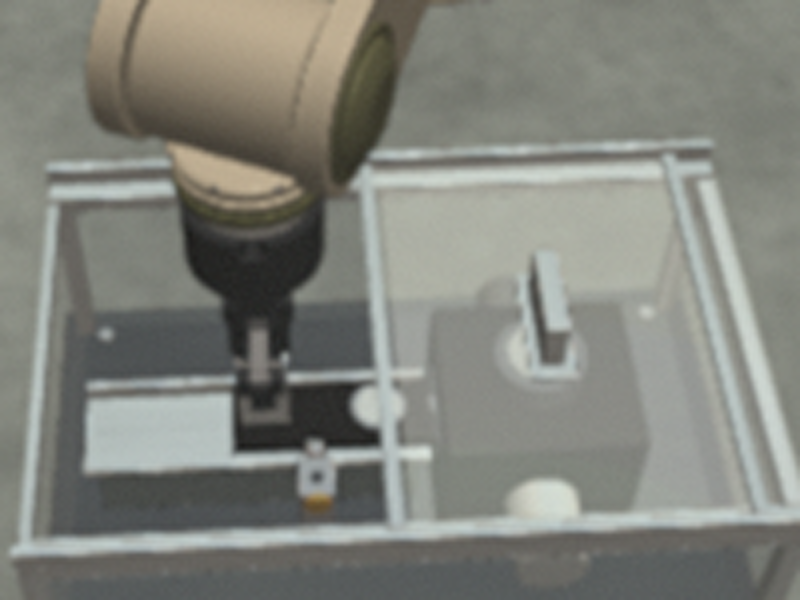

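The window is fully open with its fin at (547,310), the knob is gripped, and the ball is in the notch at crop (316,445). A tiny relief of the residual load, then hand in.

```bash
python3 -m crank '[0,0,0,0.0006,-0.0001,0,0, 0,0,0,0,0,0,0, 0,0,0,0,0,0,0, 0,0,0,0,0,0,0, 0,0,0,0,0,0,0]'
python3 - <<'E'
from h import *
f=[]
for i in range(4): s=get_image("scene");o=observe();f.append(o["ft_force"])
print(o["position"],np.mean(f,0),o["grip_width"],o["time_s"]);print(close_job())
E
```

```text
time_s: 15.65
position: [0.6099, -0.0427, 0.1243]
tool_rot: [[0.985, 0.175, -0.001], [0.175, -0.985, 0.0], [-0.001, -0.0, -1.0]]
ft_force: [-1.8, -0.3, 2.7]
grip_width: 0.0135
[ 0.60992326 -0.04275091  0.12434551] [-2.60056909  0.67798524  3.02779807] 0.013615641369590403 15.85
the job is handed in; nothing more can be done
None
```

The filter slide is at its notch and the roof window is fully open. I handed the job in at 15.9 s, still gripping the knob.

- **Window:** I slid it about 179 mm to its stop, where it stopped moving and the force jumped to about 17 N. It had started roughly 11 mm ajar. The last picture shows it still open.
- **Filter slide:** I pushed it about 55 mm, as the cameras predicted. The force along the track went from about +3 N to 0 and then −4.5 N, which shows the ball dropping into the notch. I went about 0.4 mm past the middle of the notch, well short of pushing it out, and backed off.
- **Last checks:** The final reading was steady, about 1 N along the track and up to 3 N in other directions, with the grip 13.6 mm wide on the 14 mm knob.
- **Failed or disagreed:** The knob grip was about 3 mm off centre and briefly gave a 23 N sideways load, which I relieved before moving the slide.
- **Not checked:** I did not check the bottle, vials and wipes in a final picture. The arm's route kept above or away from them, and no force reading suggested contact.

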